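Snap the lid rim of a specimen box shut

ROBOT

A 7-joint arm with a two-finger parallel gripper is mounted at the origin on the work surface. World frame = base frame: x ahead of the robot, y to its left, z up, the work surface at z = 0. Lengths are in m, angles in degrees, forces in N, time in s.
With the tool pointing down it reaches from about 0.425 to 0.875 m from the base axis. Payload 4.7 kg.
Tool frame: the origin (TCP) lies at the very end of the fingers, on their centre line; the grasp point (between the pads) lies 19 mm behind it; z points along the fingers, y is the direction in which the jaws open and shut (so a half turn about z gives the same grasp; the last joint's range is limited). The gripper opens to 87 mm and grips with 3 to 60 N. Pads are 19 mm wide; open, the fingers measure 117 mm over their backs; the gripper's body (75 mm by 190 mm) begins 51 mm behind the grasp point.
Start: joints at [69.907, 18.392, -4.016, 83.108, 1.295, 78.541, -3.26], TCP at [0.232, -0.607, 0.223] pointing down, gripper open.
Joint ranges: [-163.93, 163.93], [-17.29, 119.83], [-79.2, 71.16], [3.27, 140.29], [-89.18, 269.18], [5.43, 117.66], [-154.24, 154.24]. Speed limits (degrees/s): [147.25, 147.25, 180, 180, 180, 180, 180].

INTERFACE

Orientations are given as [roll, pitch, yaw] about the fixed x, y, z axes, in that order (R = Rz(yaw) Ry(pitch) Rx(roll)).
In Python, from cell import * gives the robot as it stands.
- The arm moves only by the tool drive_tool, never from a script. Its argument "moves" is text: rows parted by semicolons, each of 5 numbers parted by spaces: the shift along the tool's x, y, z in m, then the turn about the tool's z in degrees, then the gripper's target within -1 to 1 (fully open at 1, half-way at 0, shut at -1). In form: x y z yaw fingers; .... A call has exactly 8 rows; each row is the pose to reach, as a shift and turn from the pose commanded when the call began, along the tool's axes at that moment; what a row does not reach only later rows make up. A row lasts 1/10 s, in which the tool goes at most 50 mm and 8.59 degrees, less where a joint would pass 70% of its speed; a pose out of reach is approached as far as the arm can. A call with a gripper value outside its range is refused whole. The fingers move at their own pace and stop on an object; "grip_force" is the grip in N (left out, the last holds). Time passes only in rows, so rows that repeat a pose let the fingers close, or fill a call up. It gives the time, the measured TCP pose, the force and the opening at its end, in the units of the state.
- get_obs(): the state, without advancing time (a new reading comes with each control period).
- read_camera(name): name is "scene" or "top" or "wrist"; returns (picture, depth): 420x560x3 uint8, red, green, blue; 420x560 float32, m along the optical axis (not along the pixel's ray), 0 where there is no reading.
- calibration(name): a dict with "intrinsics" (3x3 intrinsics, pixels), "cam_to_world" (4x4, takes a point from camera to world coordinates); the wrist camera has in their place "T_tool_cam" (4x4, takes a point from camera to tool coordinates, whose origin is the TCP and whose axes are the flange's). Camera axes: x right, y up, looking along -z (the intrinsics and any distortion apply to the point x, -y, -z); pixel columns grow to the right and rows downward; lengths in m; the calibration is good to about 2 mm. A picture is of the moment at which its call begins: read the wrist's pose just before it. calibration takes no time and is no camera call.
- sign_off(): hands the job in, once; it reports no verdict.
Trained networks look in the newest picture that a camera, given by its name, has taken for a name from the list of things; names that differ only in an ending like _2 or _b are one class to them, and where a whole thing is asked for, a point or a joint stands for the part that bears it (a point fixed in the world has none). Each returns a list of dicts, best first, with "conf" (0 to 1); they miss things now and then, are a little off and sometimes report something else, mostly with a low value. They report only what shows in the picture. A call takes as long as a camera call. They do not tell look-alikes from the thing itself.
- search_frame(camera, name): "uv" ([column, row] in pixels, amid what is visible of it).
- pinpoint(camera, name): "uv" ([column, row] in pixels: a listed point, or the origin of a listed thing).
The state is a dict: "time_s": time; "qpos": joint angles; "joint_velocities": joint speeds; "effort": joint torques, N m; "tool_pos": TCP position; "tool_rot": TCP orientation; "force": force on the tool from outside, world axes, zero at the start; "wrist_torque": the same for the moment, N m; "grip_width": finger opening in m.
Only numpy, scipy, OpenCV 4.12 (cv2) and the standard library are available. Lean on these libraries where they do the work, as an engineer would, in place of code of your own. Each camera call takes 0.05 s, during which the arm holds its last target. There are 200 camera calls.

TASK

The specimen box beside the salt-fog chamber has its lid laid on but not fastened: press down the six blue rim sections with your fingertips, one after another round the rim, until every one clicks shut and lies flush, then draw back. Only press: do not grip or lift the box or push it out of place, and leave everything else on the bench where it stands.

Things in the scene. Friction and masses are not known exactly. Their poses are not given: they have to be found in the camera images.
- box: loose clear specimen box with a white lid, castings inside, about 0.9 kg, 140 (x) by 200 (y) by 66 mm tall; origin at the centre of its underside. Its long side runs along its own y; own -x is the near side, own +y the left end. The flat white lid centre and the four white corners are 66 mm above the underside; between the corners the lid's rim is six blue snap sections. An orange seal strip shows under each section that is not shut.
- near_left (a joint): hinge of the blue rim section on the left half of the long side that faces the robot when the box is square to it; the section is 70 mm along the rim, 26 mm wide, hinged on its inner edge level with the lid centre. 0 = open, tilted up so that its outer edge stands 8 mm proud; 0.30 rad = shut, flush with the lid. It takes about 8 N at its press point, less as it goes down; let go early it springs open, past 0.2 rad it snaps shut and stays.
- near_left_press (a point): where to press section near_left: middle of its length, on its top face, 19 mm out from its hinge (7 mm in from its outer edge). Shut, the point is 66 mm above the box's underside; open, about 6 mm higher. The point moves with the section; its axes mean nothing.
- near_right (a joint): hinge of the blue rim section on the right half of that near long side; the section is 70 mm along the rim, 26 mm wide, hinged on its inner edge level with the lid centre. 0 = open, tilted up so that its outer edge stands 8 mm proud; 0.30 rad = shut, flush with the lid. It takes about 8 N at its press point, less as it goes down; let go early it springs open, past 0.2 rad it snaps shut and stays.
- near_right_press (a point): where to press section near_right: middle of its length, on its top face, 19 mm out from its hinge (7 mm in from its outer edge). Shut, the point is 66 mm above the box's underside; open, about 6 mm higher. The point moves with the section; its axes mean nothing.
- far_left (a joint): hinge of the blue rim section on the left half of the far long side; the section is 70 mm along the rim, 26 mm wide, hinged on its inner edge level with the lid centre. 0 = open, tilted up so that its outer edge stands 8 mm proud; 0.30 rad = shut, flush with the lid. It takes about 8 N at its press point, less as it goes down; let go early it springs open, past 0.2 rad it snaps shut and stays.
- far_left_press (a point): where to press section far_left: middle of its length, on its top face, 19 mm out from its hinge (7 mm in from its outer edge). Shut, the point is 66 mm above the box's underside; open, about 6 mm higher. The point moves with the section; its axes mean nothing.
- far_right (a joint): hinge of the blue rim section on the right half of the far long side; the section is 70 mm along the rim, 26 mm wide, hinged on its inner edge level with the lid centre. 0 = open, tilted up so that its outer edge stands 8 mm proud; 0.30 rad = shut, flush with the lid. It takes about 8 N at its press point, less as it goes down; let go early it springs open, past 0.2 rad it snaps shut and stays.
- far_right_press (a point): where to press section far_right: middle of its length, on its top face, 19 mm out from its hinge (7 mm in from its outer edge). Shut, the point is 66 mm above the box's underside; open, about 6 mm higher. The point moves with the section; its axes mean nothing.
- left_end (a joint): hinge of the blue rim section on the whole short side at the box's left (+y) end; the section is 86 mm along the rim, 26 mm wide, hinged on its inner edge level with the lid centre. 0 = open, tilted up so that its outer edge stands 8 mm proud; 0.30 rad = shut, flush with the lid. It takes about 8 N at its press point, less as it goes down; let go early it springs open, past 0.2 rad it snaps shut and stays.
- left_end_press (a point): where to press section left_end: middle of its length, on its top face, 19 mm out from its hinge (7 mm in from its outer edge). Shut, the point is 66 mm above the box's underside; open, about 6 mm higher. The point moves with the section; its axes mean nothing.
- right_end (a joint): hinge of the blue rim section on the whole short side at its right (-y) end; the section is 86 mm along the rim, 26 mm wide, hinged on its inner edge level with the lid centre. 0 = open, tilted up so that its outer edge stands 8 mm proud; 0.30 rad = shut, flush with the lid. It takes about 8 N at its press point, less as it goes down; let go early it springs open, past 0.2 rad it snaps shut and stays.
- right_end_press (a point): where to press section right_end: middle of its length, on its top face, 19 mm out from its hinge (7 mm in from its outer edge). Shut, the point is 66 mm above the box's underside; open, about 6 mm higher. The point moves with the section; its axes mean nothing.
- casting: loose aluminium die-cast bracket, 62 x 30 x 36 mm, lying beside the box's left end; origin under its centre
- funnel: loose amber plastic funnel standing mouth down, 72 mm wide, 85 mm tall, behind the box; origin under its centre
- cylinder: loose clear measuring cylinder on a 60 mm blue foot, 144 mm tall; origin under its centre
- reagent: loose amber bottle, 66 mm diameter, 140 mm tall; origin under its centre
- jar: loose white jar, 64 mm diameter, 75 mm tall; origin under its centre
- brush: loose cleaning brush lying on the bench
- dish: loose white ceramic dish, 90 mm wide, 20 mm tall; origin under its centre
Things that resemble listed ones, but are neither listed nor needed, are in the scene too. Of the things that look like the box, the larger one is meant.

How it is judged:
By the outcome, as a careful person would: the job done as asked, in the order asked, and still so for the second after the job is handed in, with the robot touching nothing.
It also fails if it takes over 54 s, if anything falls off the work surface, if the arm or the gripper's body presses on something with over 40 N, if the wrist force passes 120 N, or if a joint passes its speed limit or range.

## Working session

There is one attempt and no reset: what is moved stays moved. The work goes in short steps, Python scripts to look and compute and a tool call to move; the robot and the scene stay as the last step left them, time stands still between calls to the robot, and variables do not carry over. Pictures are saved under pics/ and viewed, about 8 in all and at most 12, crops included, and the job is handed in when it is done.

Besides the shell and the picture viewer there is one more tool, called after "Call:" in YAML: its name, and indented under it one key for each argument. drive_tool: Moves the arm, as the interface text tells. Its arguments: {"type":"object","properties":{"moves":{"type":"string"},"grip_force":{"type":"number"}},"required":["moves"]}

```bash
mkdir -p pics; cat > h.py <<'E'
from cell import *
import numpy as np, cv2
def world(cam,uv,d,cal=None):
    c=calibration(cam);K=np.array(c["intrinsics"]);T=np.array(c["cam_to_world"])
    u,v=uv
    p=np.array([(u-K[0,2])/K[0,0]*d,-(v-K[1,2])/K[1,1]*d,-d,1])
    return (T@p)[:3]
def proj(cam,P):
    c=calibration(cam);K=np.array(c["intrinsics"]);T=np.linalg.inv(np.array(c["cam_to_world"]))
    p=T@np.append(P,1); return K[0,0]*p[0]/-p[2]+K[0,2],K[1,1]*-p[1]/-p[2]+K[1,2]
E
python3 - <<'E'
from h import *
o=get_obs();print({k:np.round(v,3) for k,v in o.items()})
for c in("scene","top"):
    im,d=read_camera(c);cv2.imwrite(f"pics/{c}0.png",im[:,:,::-1]);np.save(f"{c}.npy",d)
    print(c,calibration(c).keys(),np.round(calibration(c)["cam_to_world"],3).tolist())
    for n in["box","near_left_press","right_end_press","left_end_press","far_right_press"]:
        print(c,n,[(np.round(r["uv"]).tolist(),round(r["conf"],2),np.round(world(c,r["uv"],d[int(r["uv"][1]),int(r["uv"][0])]),3).tolist()) for r in pinpoint(c,n)[:3]])
E
```

```text
{'time_s': np.float64(0.0), 'qpos': array([69.906, 18.44 , -4.017, 83.177,  1.293, 78.538, -3.26 ]), 'joint_velocities': array([-0.009,  0.123, -0.015, -0.042,  0.013,  0.106,  0.002]), 'effort': array([-0.0000e+00, -4.9130e+01, -4.0400e-01, -3.1253e+01, -6.4000e-02,
        4.4000e-02,  0.0000e+00]), 'tool_pos': array([ 0.232, -0.607,  0.221]), 'tool_rot': array([-1.79891e+02,  4.00000e-03,  2.09050e+01]), 'force': array([ 0.611, -0.381,  1.021]), 'wrist_torque': array([ 0.034,  0.015, -0.006]), 'grip_width': np.float64(0.087)}
scene dict_keys(['intrinsics', 'cam_to_world']) [[-0.353, -0.73, 0.585, 1.406], [0.936, -0.271, 0.226, 0.352], [-0.006, 0.627, 0.779, 1.239], [0.0, 0.0, 0.0, 1.0]]
scene box [([230.0, 228.0], 0.88, [0.623, -0.094, 0.06]), ([255.0, 172.0], 0.71, [0.39, -0.115, 0.039])]
scene near_left_press [([253.0, 203.0], 0.58, [0.525, -0.065, 0.069]), ([249.0, 146.0], 0.47, [0.255, -0.193, -0.003])]
scene right_end_press [([199.0, 201.0], 0.66, [0.571, -0.209, 0.068]), ([238.0, 170.0], 0.38, [0.408, -0.164, 0.048])]
scene left_end_press [([260.0, 227.0], 0.62, [0.6, -0.013
[... 199 characters left out ...]
ics', 'cam_to_world']) [[-0.019, 0.982, -0.188, 0.23], [-1.0, -0.015, 0.02, 0.017], [0.017, 0.188, 0.982, 1.563], [0.0, 0.0, 0.0, 1.0]]
top box [([326.0, 264.0], 0.93, [0.34, -0.134, 0.04]), ([316.0, 191.0], 0.76, [0.57, -0.107, 0.07])]
top near_left_press [([303.0, 203.0], 0.45, [0.532, -0.066, 0.065]), ([335.0, 274.0], 0.4, [0.309, -0.161, 0.047])]
top right_end_press [([346.0, 188.0], 0.68, [0.578, -0.205, 0.071]), ([132.0, 187.0], 0.32, [0.587, 0.471, 0.09])]
top left_end_press [([290.0, 183.0], 0.72, [0.596, -0.025, 0.072]), ([268.0, 182.0], 0.68, [0.617, 0.047, 0.005])]
top far_right_press [([335.0, 168.0], 0.69, [0.666, -0.179, -0.002]), ([315.0, 252.0], 0.58, [0.379, -0.101, 0.051])]
```

```bash
python3 - <<'E'
import cv2
a=cv2.imread("pics/top0.png")[110:320,200:440]; cv2.imwrite("pics/topc.png",cv2.resize(a,None,fx=3,fy=2.85,interpolation=cv2.INTER_CUBIC))
E
```

```text
(no output)
```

View pics/scene0.png

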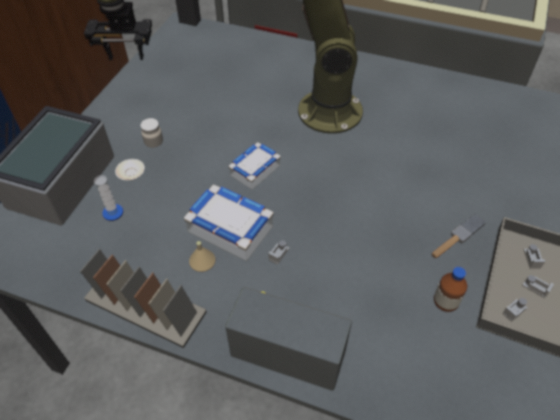

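View pics/topc.png

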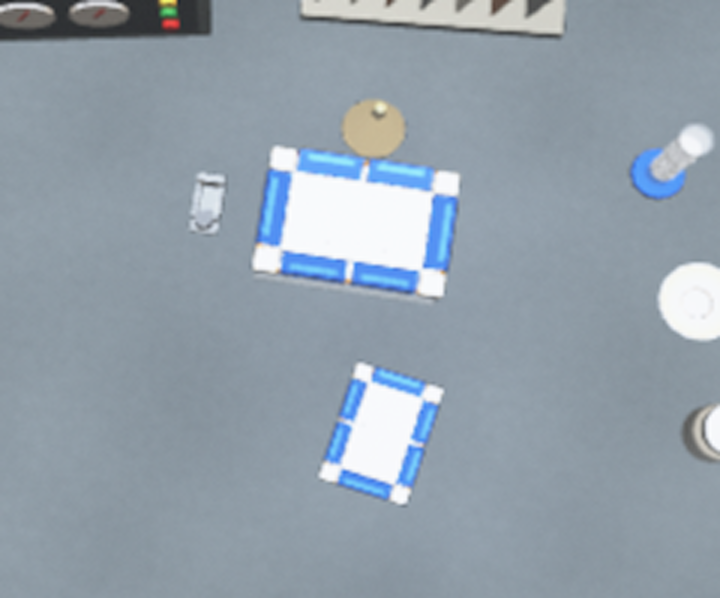

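The larger lidded box, at scene (230,218) / top (316,182), is the target. The smaller look-alike is at scene (255,162) / top (326,257). Next I fit the box pose in the top view.

```bash
cat >> h.py <<'E'
def toolmat(o=None):
    from scipy.spatial.transform import Rotation as R
    o=o or get_obs();T=np.eye(4);T[:3,:3]=R.from_euler("xyz",o["tool_rot"],degrees=True).as_matrix();T[:3,3]=o["tool_pos"];return T
def cloud(c,T,d):
    K=np.array(c["intrinsics"]);v,u=np.mgrid[:420,:560]
    P=np.stack([(u-K[0,2])/K[0,0]*d,-(v-K[1,2])/K[1,1]*d,-d,np.ones_like(d)],-1)
    return (P@T.T)[...,:3]
def fit(P,im,ctr):
    m=(P[...,2]>.055)&(P[...,2]<.085)&(np.hypot(P[...,0]-ctr[0],P[...,1]-ctr[1])<.16)&((im.min(-1)>190)|((im[...,2]>im[...,0].astype(int)+50)))
    q=P[m]; r=cv2.minAreaRect((q[:,:2]*1000).astype(np.float32)); return r,np.median(q[:,2]),m
E
python3 - <<'E'
from h import *
for n in("top","scene"):
    c=calibration(n);im=cv2.imread(f"pics/{n}0.png")[:,:,::-1]
    P=cloud(c,np.array(c["cam_to_world"]),np.load(n+".npy"))
    r,z,m=fit(P,im,(.59,-.115));print(n,r,z,m.sum())
E
```

```text
top ((611.623046875, -121.734130859375), (205.2696990966797, 205.92410278320312), 79.80311584472656) 0.06677682235635585 2768
scene ((585.220703125, -114.46952056884766), (205.82638549804688, 148.4385528564453), 80.22049713134766) 0.06518867126754868 2349
```

Call:
drive_tool:
  moves: "0.036 -0.024 -0.01 2.2 -1;0.072 -0.047 -0.02 4.4 -1;0.108 -0.071 -0.03 6.6 -1;0.144 -0.095 -0.04 8.8 -1;0.18 -0.119 -0.05 11 -1;0.216 -0.142 -0.06 13.2 -1;0.252 -0.166 -0.07 15.4 -1;0.288 -0.19 -0.08 17.6 -1"
  grip_force: 20

```text
time_s: 1.4
tool_pos: [0.434, -0.3254, 0.3033]
tool_rot: [180.0, -0.0, 3.2]
force: [0.8, -0.1, -0.1]
grip_width: 0.0308
```

Call:
drive_tool:
  moves: "0.026 -0.032 0 2.2 -1;0.052 -0.064 0 4.4 -1;0.078 -0.097 0 6.6 -1;0.104 -0.13 0 8.8 -1;0.13 -0.162 0 11 -1;0.162 -0.202 0 13 -1;0.162 -0.202 0 13 -1;0.162 -0.202 0 13 -1"

```text
time_s: 2.2
tool_pos: [0.5837, -0.1141, 0.3024]
tool_rot: [-180.0, 0.0, -9.5]
force: [-0.2, -0.4, 0.2]
grip_width: 0.0004
```

```bash
python3 - <<'E'
from h import *
o=get_obs();print(o["tool_pos"],o["tool_rot"],o["grip_width"])
T=toolmat(o);im,d=read_camera("wrist");c=calibration("wrist");print(np.round(c["T_tool_cam"],3).tolist())
W=T@np.array(c["T_tool_cam"]);P=cloud(c,W,d);cv2.imwrite("pics/w1.png",im[:,:,::-1])
r,z,m=fit(P,im,(.585,-.1145));print(r,z,m.sum())
for n in"near_left near_right right_end far_right far_left left_end".split():
    print(n,[(np.round(a["uv"]).tolist(),round(a["conf"],2),np.round(P[int(a["uv"][1]),int(a["uv"][0])],4).tolist()) for a in pinpoint("wrist",n+"_press")[:3]])
E
```

```text
[ 0.58372898 -0.1140673   0.30235154] [-1.79979196e+02  2.11276071e-02 -9.46414126e+00] 0.0004057990828323025
[[0.001, 0.966, 0.26, 0.072], [1.0, -0.001, 0.001, -0.001], [0.002, 0.26, -0.966, -0.161], [0.0, 0.0, 0.0, 1.0]]
((612.3984985351562, -120.71707153320312), (207.45529174804688, 203.85055541992188), 79.78656005859375) 0.06619877202554539 23032
near_left [([249.0, 237.0], 0.79, [0.5265, -0.0645, 0.0722])]
near_right [([318.0, 237.0], 0.8, [0.513, -0.1414, 0.0734]), ([250.0, 234.0], 0.33, [0.5286, -0.0661, 0.072])]
right_end [([370.0, 181.0], 0.57, [0.5677, -0.2071, 0.0717])]
far_right [([321.0, 120.0], 0.67, [0.6412, -0.1627, 0.0712])]
far_left [([249.0, 120.0], 0.84, [0.6547, -0.088, 0.0732])]
left_end [([200.0, 183.0], 0.73, [0.5971, -0.0228, 0.0716])]
```

View pics/w1.png

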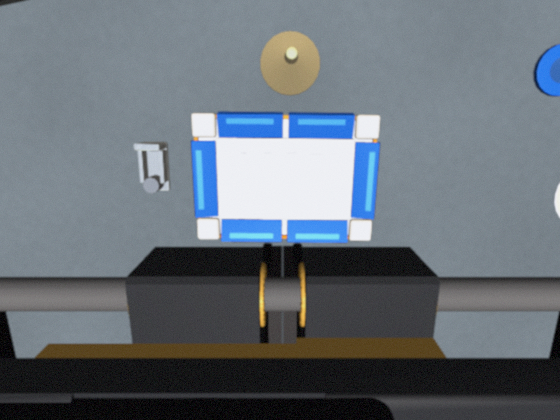

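The network points agree with the description: the box centre is about (0.5834, -0.1144), yaw about -9.5°, and the TCP is right above it. The picture shows all six blue sections with orange slits: far at (250,125) and (321,125), near at (250,232) and (318,232), ends at (204,180) and (367,180). I start with near_left.

Call:
drive_tool:
  moves: "-0.012 -0.007 0.04 0 -1;-0.024 -0.014 0.08 0 -1;-0.036 -0.021 0.12 0 -1;-0.048 -0.028 0.16 0 -1;-0.06 -0.037 0.195 0 -1;-0.063 -0.037 0.215 0 -1;-0.063 -0.037 0.222 0 -1;-0.063 -0.037 0.222 0 -1"

```text
time_s: 3.35
tool_pos: [0.5271, -0.0696, 0.0802]
tool_rot: [180.0, 0.1, -9.8]
force: [-0.4, 0.0, 1.4]
grip_width: 0.0008
```

Call:
drive_tool:
  moves: "0 0 0.003 0 -1;0 0 0.006 0 -1;0 0 0.009 0 -1;0 0 0.011 0 -1;0 0 0.013 0 -1;0 0 0.014 0 -1;0 0 0.015 0 -1;0 0 0.015 0 -1"

```text
time_s: 4.15
tool_pos: [0.5274, -0.0689, 0.0664]
tool_rot: [180.0, 0.0, -9.7]
force: [-4.3, 1.2, 9.0]
grip_width: 0.0003
```

Call:
drive_tool:
  moves: "0 0 0.001 0 -1;0 0 0.002 0 -1;0 0 0.003 0 -1;0 0 0.003 0 -1;0 0 -0.005 0 -1;0 0 -0.015 0 -1;0 0.02 -0.02 0 -1;0 0.04 -0.02 0 -1"

```text
time_s: 4.95
tool_pos: [0.5214, -0.1083, 0.0865]
tool_rot: [180.0, -0.1, -9.6]
force: [0.5, 0.2, 0.8]
grip_width: 0.0004
```

```bash
cat > look.py <<'E'
from h import *
import sys
o=get_obs();print(o["time_s"],np.round(o["tool_pos"],4),np.round(o["tool_rot"],2),o["force"])
im,d=read_camera("scene");c=calibration("scene")
P=cloud(c,np.array(c["cam_to_world"]),d)
r,z,m=fit(P,im,(.583,-.114));print(r,z)
a=im[165:275,160:300];cv2.imwrite(f"pics/{sys.argv[1]}.png",cv2.resize(a[:,:,::-1],None,fx=5,fy=5,interpolation=cv2.INTER_CUBIC))
E
python3 look.py s1
```

```text
4.95 [ 0.5214 -0.1083  0.0865] [ 1.80e+02 -1.10e-01 -9.59e+00] [0.54936742 0.20361182 0.80365755]
((585.3783569335938, -115.44984436035156), (206.5747528076172, 148.6083984375), 81.12255096435547) 0.06478995943972354
```

View pics/s1.png

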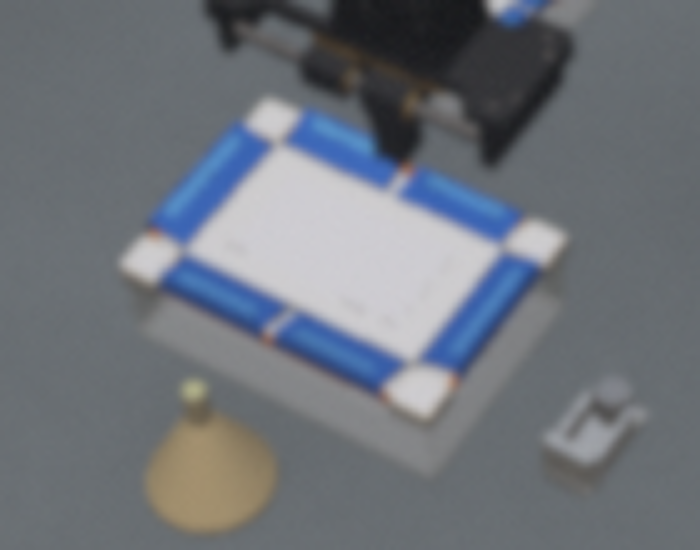

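near_left, upper right at (460,200) in the crop, now lies flat with no orange. Orange still shows by the other sections, and the box hasn't moved. Next is near_right.

Call:
drive_tool:
  moves: "0 0.02 0 0 -1;0 0.034 0.002 0 -1;0 0.034 0.008 0 -1;0 0.034 0.012 0 -1;0 0.034 0.016 0 -1;0 0.034 0.019 0 -1;0 0.034 0.021 0 -1;0 0.034 0.023 0 -1"

```text
time_s: 5.8
tool_pos: [0.5151, -0.1407, 0.066]
tool_rot: [180.0, 0.1, -9.6]
force: [-15.7, 2.7, 38.5]
grip_width: 0.0005
```

Call:
drive_tool:
  moves: "0 0 0.001 0 -1;0 0 0.001 0 -1;0 0 -0.01 0 -1;0 0 -0.023 0 -1;0.015 0.014 -0.025 0 -1;0.03 0.028 -0.025 0 -1;0.05 0.042 -0.025 0 -1;0.063 0.056 -0.025 0 -1"

```text
time_s: 6.6
tool_pos: [0.569, -0.2075, 0.0875]
tool_rot: [-180.0, -0.1, -9.6]
force: [-0.1, -0.2, 0.8]
grip_width: 0.0004
```

Call:
drive_tool:
  moves: "0 0 0.006 0 -1;0 0 0.012 0 -1;0 0 0.015 0 -1;0 0 0.017 0 -1;0 0 0.019 0 -1;0 0 0.021 0 -1;0 0 0.0225 0 -1;0 0 0.0235 0 -1"

```text
time_s: 7.4
tool_pos: [0.5675, -0.207, 0.0663]
tool_rot: [180.0, 0.0, -9.7]
force: [-8.5, 2.6, 19.7]
grip_width: 0.0001
```

Call:
drive_tool:
  moves: "0 0 0 0 -1;0 0 -0.02 0 -1;0 0 -0.06 0 -1;-0.02 -0.02 -0.1 0 -1;-0.04 -0.056 -0.13 0 -1;-0.03 -0.093 -0.16 0 -1;-0.03 -0.093 -0.16 0 -1;-0.03 -0.093 -0.16 0 -1"

```text
time_s: 8.2
tool_pos: [0.5543, -0.1096, 0.2248]
tool_rot: [180.0, -0.1, -9.5]
force: [-0.6, -0.5, 0.1]
grip_width: 0.0004
```

```bash
cat > lw.py <<'E'
from h import *
import sys
o=get_obs();print(o["time_s"],np.round(o["tool_pos"],4),np.round(o["tool_rot"],2))
T=toolmat(o);im,d=read_camera("wrist");c=calibration("wrist")
W=T@np.array(c["T_tool_cam"]);P=cloud(c,W,d);cv2.imwrite(f"pics/{sys.argv[1]}.png",im[:,:,::-1])
L={"near_left":(-.063,.037),"near_right":(-.063,-.037),"right_end":(0,-.093),"far_right":(.063,-.037),"far_left":(.063,.037),"left_end":(0,.093)}
A=[];B=[]
for n in L:
    a=pinpoint("wrist",n+"_press")
    if a and a[0]["conf"]>.4:
        p=P[int(a[0]["uv"][1]),int(a[0]["uv"][0])];A.append(L[n]);B.append(p[:2]);print(n,np.round(p,4),round(a[0]["conf"],2))
A=np.array(A);B=np.array(B);a=A-A.mean(0);b=B-B.mean(0)
th=np.arctan2((a[:,0]*b[:,1]-a[:,1]*b[:,0]).sum(),(a*b).sum());R=np.array([[np.cos(th),-np.sin(th)],[np.sin(th),np.cos(th)]])
t=B.mean(0)-R@A.mean(0);print("box",t,np.degrees(th));print("resid",np.round((B-A@R.T-t)*1000,1).tolist())
# height 7 mm in from each outer edge, and yaw-free check
for n in L:
    p=R@np.array(L[n])*1.0+t;m=np.hypot(P[...,0]-p[0],P[...,1]-p[1])<.004
    print(n,m.sum(),np.round(np.median(P[m][:,2]),4) if m.any() else None)
E
python3 lw.py w2
```

```text
8.2 [ 0.5543 -0.1096  0.2248] [ 1.7998e+02 -1.1000e-01 -9.5200e+00]
near_left [ 0.5265 -0.0628  0.0666] 0.88
near_right [ 0.516  -0.1399  0.0645] 0.89
right_end [ 0.5691 -0.2084  0.0645] 0.86
far_right [ 0.6417 -0.1606  0.0717] 0.95
far_left [ 0.6533 -0.0868  0.0708] 0.85
left_end [ 0.5986 -0.0219  0.0726] 0.65
box [ 0.58420042 -0.11339033] -9.327151793725413
resid [[-1.5, 3.8], [-0.1, -0.2], [0.0, -3.2], [1.3, -0.5], [0.9, 0.3], [-0.7, -0.3]]
near_left 56 0.0656
near_right 61 0.0657
right_end 63 0.0655
far_right 81 0.0717
far_left 79 0.0717
left_end 72 0.0723
```

View pics/w2.png

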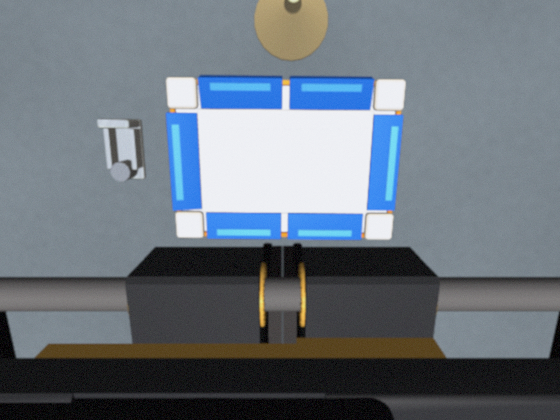

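Near_left, near_right and right_end read 65.6 mm at the press point, which is flush. The other three still read 72 mm, and the box has not moved. Next is far_right.

Call:
drive_tool:
  moves: "0.02 0.008 0.035 0 -1;0.04 0.016 0.07 0 -1;0.06 0.024 0.1 0 -1;0.08 0.032 0.125 0 -1;0.093 0.035 0.137 0 -1;0.093 0.035 0.141 0 -1;0.093 0.035 0.145 0 -1;0.093 0.035 0.148 0 -1"

```text
time_s: 9.35
tool_pos: [0.6393, -0.1608, 0.0765]
tool_rot: [180.0, -0.0, -9.7]
force: [-0.2, 0.6, 1.3]
grip_width: 0.0006
```

Call:
drive_tool:
  moves: "0 0 0.002 0 -1;0 0 0.005 0 -1;0 0 0.008 0 -1;0 0 0.010 0 -1;0 0 0.012 0 -1;0 0 0.013 0 -1;0 0 0.013 0 -1;0 0 0.013 0 -1"

```text
time_s: 10.15
tool_pos: [0.6397, -0.1612, 0.0664]
tool_rot: [179.9, -0.1, -9.7]
force: [-6.2, 1.5, 16.8]
grip_width: 0.0003
```

Call:
drive_tool:
  moves: "0 0 -0.012 0 -1;0 0 -0.022 0 -1;0 -0.035 -0.022 0 -1;0 -0.07 -0.02 0 -1;0 -0.074 -0.015 0 -1;0 -0.074 -0.012 0 -1;0 -0.074 -0.009 0 -1;0 -0.074 -0.006 0 -1"

```text
time_s: 10.95
tool_pos: [0.6525, -0.0891, 0.0694]
tool_rot: [-180.0, -0.1, -9.8]
force: [0.4, 0.8, 1.4]
grip_width: 0.0004
```

Call:
drive_tool:
  moves: "0 0 0.002 0 -1;0 0 0.004 0 -1;0 0 0.006 0 -1;0 0 0.006 0 -1;0 0 -0.006 0 -1;0 0 -0.016 0 -1;-0.03 -0.028 -0.018 0 -1;-0.063 -0.056 -0.018 0 -1"

```text
time_s: 11.75
tool_pos: [0.5996, -0.0237, 0.0874]
tool_rot: [-180.0, -0.1, -9.9]
force: [1.1, 1.5, -0.0]
grip_width: 0.0005
```

Call:
drive_tool:
  moves: "0 0 0.004 0 -1;0 0 0.009 0 -1;0 0 0.012 0 -1;0 0 0.015 0 -1;0 0 0.017 0 -1;0 0 0.018 0 -1;0 0 0.018 0 -1;0 0 0.018 0 -1"

```text
time_s: 12.55
tool_pos: [0.5992, -0.0227, 0.0688]
tool_rot: [180.0, 0.0, -9.7]
force: [0.1, 0.3, -1.0]
grip_width: 0.0002
```

Call:
drive_tool:
  moves: "0 0 0.002 0 -1;0 0 0.004 0 -1;0 0 0.005 0 -1;0 0 0.005 0 -1;0 0 -0.01 0 -1;0 0 -0.05 0 -1;-0.015 0.03 -0.09 0 -1;-0.03 0.06 -0.12 0 -1"

```text
time_s: 13.35
tool_pos: [0.5601, -0.0754, 0.1916]
tool_rot: [-180.0, -0.1, -9.5]
force: [0.2, -1.2, 0.7]
grip_width: 0.0005
```

Call:
drive_tool:
  moves: "0 0.033 -0.04 0 -1;0 0.033 -0.04 0 -1;0 0.033 -0.04 0 -1;0 0.033 -0.04 0 -1;0 0.033 -0.04 0 -1;0 0.033 -0.04 0 -1;0 0.033 -0.04 0 -1;0 0.033 -0.04 0 -1"

```text
time_s: 14.15
tool_pos: [0.5539, -0.1085, 0.2286]
tool_rot: [-180.0, 0.0, -9.7]
force: [0.3, 0.2, -0.1]
grip_width: 0.0007
```

```bash
python3 lw.py w3; python3 -c "
import cv2
a=cv2.imread('pics/w3.png')[60:260,130:430];cv2.imwrite('pics/w3c.png',cv2.resize(a,None,fx=2.6,fy=2.6,interpolation=cv2.INTER_CUBIC))"
```

```text
14.15 [ 0.5539 -0.1085  0.2286] [-1.7999e+02  5.0000e-02 -9.6500e+00]
near_left [ 0.5263 -0.0649  0.0648] 0.88
near_right [ 0.5164 -0.1411  0.0644] 0.7
far_right [ 0.6416 -0.1633  0.0667] 0.81
far_left [ 0.6558 -0.089   0.0661] 0.63
box [ 0.58502807 -0.11455634] -10.002975747440205
resid [[-3.1, 2.3], [-0.2, -1.0], [0.9, -1.3], [2.3, 0.1]]
near_left 54 0.0657
near_right 56 0.0654
right_end 66 0.0657
far_right 74 0.0659
far_left 70 0.066
left_end 64 0.0661
```

View pics/w3c.png

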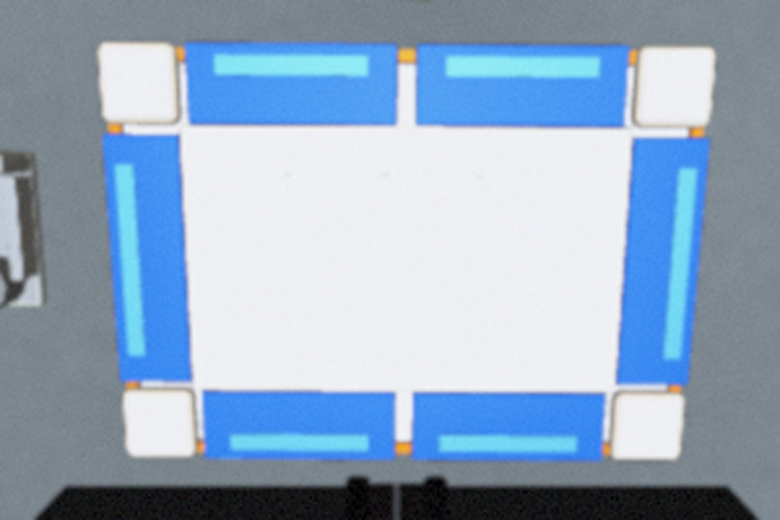

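```bash
python3 - <<'E'
from h import *
o=get_obs();T=toolmat(o);im,d=read_camera("wrist");c=calibration("wrist");P=cloud(c,T@np.array(c["T_tool_cam"]),d)
th=np.radians(-9.6);R=np.array([[np.cos(th),-np.sin(th)],[np.sin(th),np.cos(th)]])
q=(P[...,:2]-[.5842,-.1142])@R
for n,ax,s,lo,hi in[("near_left",0,-1,.01,.06),("near_right",0,-1,-.06,-.01),("right_end",1,-1,-.03,.03),("far_right",0,1,-.06,-.01),("far_left",0,1,.01,.06),("left_end",1,1,-.03,.03)]:
    h=(.044,.074)[ax];e=q[...,ax]*s-h;w=q[...,1-ax];g=(w>lo)&(w<hi)&(P[...,2]>.05)
    print(n,[round(float(np.median(P[g&(abs(e-k)<.003)][:,2]))*1000,1) for k in(-.008,.006,.013,.021)])
E
```

```text
near_left [65.6, 65.4, 65.4, 65.8]
near_right [65.4, 65.2, 65.4, 65.8]
right_end [65.5, 65.8, 65.3, 65.8]
far_right [65.3, 65.4, 65.3, 65.8]
far_left [65.5, 65.5, 65.5, 65.8]
left_end [312.2, 299.3, 65.5, 66.0]
```

Call:
drive_tool:
  moves: "-0.01 0.02 -0.02 0 -1;-0.02 0.05 -0.04 0 -1;-0.03 0.08 -0.06 0 -1;-0.04 0.11 -0.08 0 -1;-0.05 0.14 -0.09 0 -1;-0.06 0.17 -0.09 0 -1;-0.06 0.18 -0.09 0 -1;-0.06 0.18 -0.09 0 -1"

```text
time_s: 15.35
tool_pos: [0.4639, -0.2778, 0.3187]
tool_rot: [-180.0, 0.0, -9.9]
force: [-0.1, 0.6, -0.3]
grip_width: 0.0006
```

```bash
python3 look.py s2
```

```text
15.35 [ 0.4639 -0.2778  0.3187] [-1.80e+02  2.00e-02 -9.89e+00] [-0.09571245  0.61553163 -0.3154184 ]
((584.28759765625, -115.00773620605469), (205.25440979003906, 152.21470642089844), 79.39202117919922) 0.06351114978068217
```

View pics/s2.png

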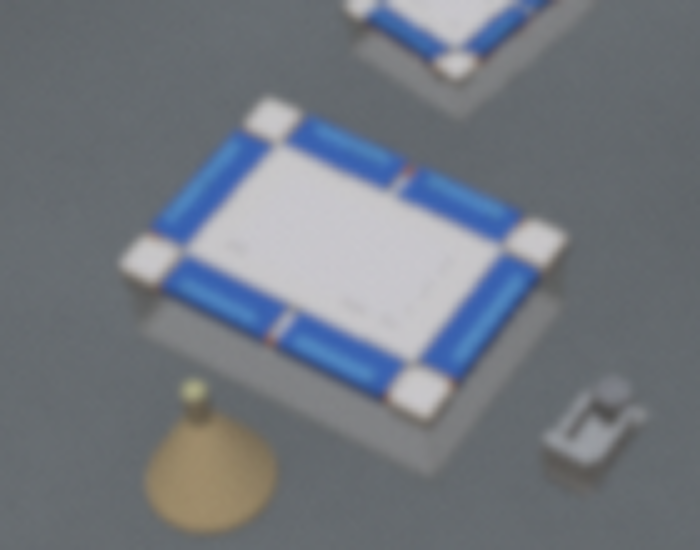

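All six sections lie flush with no orange strip under them. Box, funnel and casting sit at the same pixels as before, and the arm is clear.

```bash
python3 -c "
from cell import *
print(sign_off())"
```

```text
the job is handed in; nothing more can be done
None
```

All six rim sections of the larger box are shut and flush, and the job is handed in, at about 15.4 s of the 54 s allowed. I pressed them with closed fingertips in order round the rim: near_left, near_right, right_end, far_right, far_left, left_end. Then I drew the arm back well clear of the box.

- **Flushness:** the last depth check read 65.2–66.0 mm from hinge to outer edge on every section, level with the lid. On left_end the two readings nearest the hinge were invalid (about 300 mm, probably stray pixels). Its outer two read 65.5 and 66.0 mm.
- **Orange strip:** no strip shows under any section in the last pictures. Small orange spots remain only in the gaps beside the white corners and between sections.
- **Forces:** the highest reading, taken at the end of each move, was 38.5 N, while pressing near_right. I pressed less deep after that.
- **Positions:** the box stayed put within measurement scatter (about 1–2 mm and 1°). The funnel and casting show no movement in the pictures; I didn't measure the other objects.
- **Networks:** on the last wrist look they did not confidently report right_end or left_end. I checked those two by depth and in the picture.

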